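Dock the flat-sided speaker

ROBOT

A 6-joint arm with a two-finger parallel gripper is mounted at the origin on the work surface; the furniture and walls round the work are solid. World frame = base frame: x ahead of the robot, y to its left, z up, the work surface at z = 0. Lengths are in mm, angles in rad, forces in N, time in s.
With the tool pointing down it reaches from about 400 to 925 mm from the base axis. Payload 12.5 kg.
Tool frame: the origin (TCP) lies midway between the tips of the shut fingers; the grasp point (between the pads) lies 19 mm behind it; z points along the fingers, y is the direction in which the jaws open and shut (so a half turn about z gives the same grasp; the last joint's range is limited). The gripper opens to 95 mm and grips with 3 to 60 N. Pads are 20 mm wide; open, the fingers measure 119 mm over their backs; the gripper's body (75 mm by 180 mm) begins 59 mm behind the grasp point.
Start: joints at [-1.385, 0.491, 1.559, -0, 1.092, -0.106], TCP at [179.821, -598.591, 214.661] pointing down, gripper open.
Joint ranges: [-3.1, 3.1], [-0.84, 2.19], [0.05, 2.79], [-1.13, 4.28], [0.06, 2.93], [-2.69, 2.69]. Speed limits (rad/s): [2.22, 2.22, 2.79, 3.14, 3.14, 3.14].

INTERFACE

Orientations are given as [roll, pitch, yaw] about the fixed x, y, z axes, in that order (R = Rz(yaw) Ry(pitch) Rx(roll)).
In Python, from cell import * gives the robot as it stands. The module is installed in compiled form; this text tells all that it offers.
- The arm moves only by the tool carry_out, never from a script. Its argument "moves" is a list of rows, each an object of numbers: "dx", "dy", "dz": the shift along the tool's x, y, z in m; "twist": the turn about the tool's z in degrees. A call has 1 to 5 rows; each row is the pose to reach, as a shift and turn from the pose commanded when the call began, along the tool's axes at that moment; what a row does not reach only later rows make up. A row lasts 1/10 s, in which the tool goes at most 50 mm and 8.59 degrees, less where a joint would pass 70% of its speed; a pose out of reach is approached as far as the arm can. A call with a gripper value outside its range is refused whole. "grip" is the finger opening in m, from 0 to 0.0951, set as the call begins (left out, the last holds). The fingers move at their own pace and stop on an object; the grip force is fixed at half the most. Time passes only in rows, so rows that repeat a pose let the fingers close. It gives the time, the measured TCP pose, the force and the opening at its end, in the units of the state.
- state(): the state, without advancing time (a new reading comes with each control period).
- read_camera(name): name is "scene" or "top" or "wrist"; returns (picture, depth): 400x640x3 uint8, red, green, blue; 400x640 float32, mm along the optical axis (not along the pixel's ray), 0 where there is no reading.
- camera_info(name): a dict with "mtx" (3x3 intrinsics, pixels), "dist_coeffs" ([k1, k2, p1, p2, k3] as OpenCV has them; the pictures are not rectified), "R" (3x3) and "t" (3): a world point X has camera coordinates R X + t. Camera axes: x right, y down, z forward; pixel columns grow to the right and rows downward; lengths in mm; the calibration is good to about 2 mm. A picture is of the moment at which its call begins: read the wrist's pose just before it. camera_info takes no time and is no camera call; for the wrist camera it gives the pose at the moment of the call.
- job_done(): hands the job in, once; it reports no verdict.
The state is a dict: "t": time; "joints": joint angles; "qvel": joint speeds; "tau": joint torques, N m; "eef_pos": TCP position; "tcp_rot": TCP orientation; "ft_force": force on the tool from outside, world axes, zero at the start; "moment": the same for the moment, N m; "opening": opening from 0.0 (shut) to 1.0 (fully open).
Only numpy, scipy, OpenCV 4.12 (cv2) and the standard library are available. Lean on these libraries where they do the work, as an engineer would, in place of code of your own. Each camera call takes 0.05 s, during which the arm holds its last target. There are 200 camera calls.

TASK

Put the desk speaker that has one flat side back into its charging dock: turn it so that its flat meets the flat side of the dock's well, and leave it standing upright, fully down on the floor of the well. Leave the round speaker where it stands.

Things in the scene. Friction and masses are not known exactly. Their poses are not given: they have to be found in the camera images.
- flat_speaker_center (a point): Speaker to dock: upright column 100 mm tall, grey cloth, black base and top; from above a D: circle of radius 27 mm cut flat 15 mm from its axis. Point: on the circle's axis, 50 mm above the underside; x points out through the flat, z up. 42 mm thick along x (middle at x = -6 mm), 54 mm across along y. Loose, 0.25 kg, starts upright on the desk, turned well away from the dock's yaw.
- dock_well (a point): Fixed mid-grey charging dock, 28 mm high, with a D-shaped well. Point: on the well's axis, on its black floor 8 mm above the desk; x points to the well's flat wall, z up. Well: radius 31, flat wall 19 from the axis, 20 deep; upper 5 mm bevelled 5 outward. Outside: radius 41, reaching x = 50. Speaker fits with its x along this x (within 20 degrees), play 4 mm; its centre is then 50 mm above.
- round_speaker_center (a point): The other speaker, to be left alone: same cloth, colours and height (100 mm), but a full circle of 54 mm diameter with no flat. Point: on its axis, 50 mm above its underside. Loose, upright on the desk.
Things that resemble listed ones, but are neither listed nor needed, are in the scene too. What is shaped like the part that bears flat_speaker_center but blue is not meant. Of the things that look like the part that bears dock_well, take the one that is farthest from the robot's base at the start.

How it is judged (in metres and radians):
At the end, for the whole second after the job is handed in: The flat-sided speaker rests in the well: axis within 10 mm of the well's, centre 45 to 54 mm above its floor, upright within 0.1 rad, flat parallel to the well's flat wall within 0.35 rad; the round speaker is within 30 mm of its start (horizontal distance between flat_speaker_center and dock_well below 0.01 m and z of flat_speaker_center in the frame of dock_well between 0.045 and 0.054 m and angle between flat_speaker_center's own z axis and vertical below 0.1 rad and angle between the x axis of flat_speaker_center and the x axis of dock_well, either way round below 0.35 rad and linear speed of flat_speaker below 0.02 m/s and distance of round_speaker_center from where it was at the start of the episode below 0.03 m); the robot touches nothing.
It fails at once if the round speaker is moved or knocked more than 30 mm from its place (distance of round_speaker_center from where it was at the start of the episode above 0.03 m).
It also fails if it takes over 35 s, if anything falls off the work surface, if the arm or the gripper's body presses on something with over 40 N, if the wrist force passes 120 N, or if a joint passes its speed limit or range.

## Working session

There is one attempt and no reset: what is moved stays moved. The work goes in short steps, Python scripts to look and compute and a tool call to move; the robot and the scene stay as the last step left them, time stands still between calls to the robot, and variables do not carry over. Pictures are saved under pics/ and viewed, about 8 in all and at most 12, crops included, and the job is handed in when it is done.

Besides the shell and the picture viewer there is one more tool, called after ">>>" by a JSON object that holds its "name" and its "arguments", one argument or row to a line. carry_out: Moves the arm, as the interface text tells. Its arguments: {"type":"object","properties":{"moves":{"type":"array","items":{"type":"object","properties":{"dx":{"type":"number"},"dy":{"type":"number"},"dz":{"type":"number"},"twist":{"type":"number"}}}},"grip":{"type":"number"}},"required":["moves"]}

```bash
mkdir -p pics; cat > h.py <<'E'
from cell import *
import numpy as np, cv2
def snap(n,f):
    i=camera_info(n); p,d=read_camera(n)
    np.savez(f'pics/{f}.npz',p=p,d=d,**{k:np.array(i[k]) for k in('mtx','dist_coeffs','R','t')})
    cv2.imwrite(f'pics/{f}.png',p[:,:,::-1]); return p,d
def load(f): return np.load(f'pics/{f}.npz')
def cloud(f):
    z=load(f); d=z['d']; h,w=d.shape
    uv=np.stack(np.meshgrid(np.arange(w),np.arange(h)),-1).reshape(-1,1,2).astype(float)
    n=cv2.undistortPoints(uv,z['mtx'],z['dist_coeffs']).reshape(h,w,2)
    c=np.dstack([n*d[...,None],d]); X=(c-z['t'].reshape(3))@z['R']; X[d==0]=np.nan
    return X
def onplane(f,u,v,zz):
    z=load(f); n=cv2.undistortPoints(np.array([[[u,v]]],float),z['mtx'],z['dist_coeffs']).reshape(2)
    r=z['R'].T@np.r_[n,1]; o=-z['R'].T@z['t'].reshape(3); return o+r*(zz-o[2])/r[2]
E
python3 - <<'E'
from h import *
snap('top','top0');snap('scene','sc0')
print(state()['t'],state()['eef_pos'],state()['tcp_rot'])
E
```

```text
0.1 [ 179.77483401 -598.36737218  214.14491519] [-3.14064832e+00 -8.41000283e-05  2.91817599e-01]
```

View pics/top0.png

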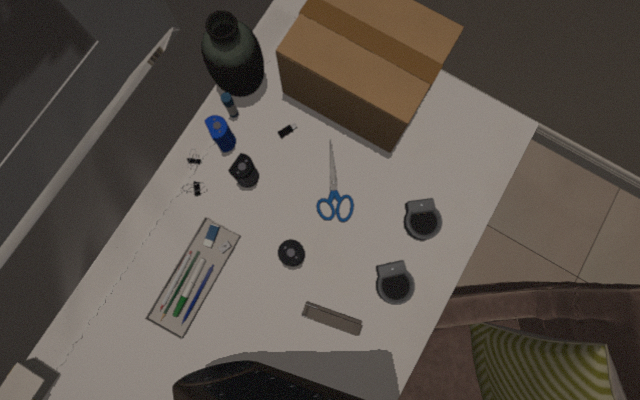

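View pics/sc0.png

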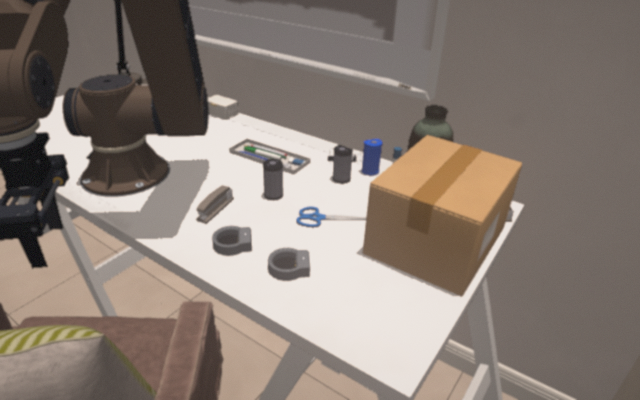

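The top view shows a dark D-like speaker at about (245,170), a round one at (292,252), a blue one at (220,133), and docks at (423,217) and (396,283). I'll enlarge it and compute positions.

```bash
python3 - <<'E'
from h import *
X=cloud('top0')
for n,(u,v) in dict(D=(243,167),R=(292,250),B=(215,123),dA=(423,222),dB=(396,288),dAb=(421,206),box=(370,60),vase=(220,30)).items():
    print(n,X[v,u].round(),onplane('top0',u,v,100 if n in'DRB' else 8).round())
p=load('top0')['p'][:,:,::-1]
a=cv2.convertScaleAbs(cv2.resize(p[110:280,180:320],None,fx=3.5,fy=3.5,interpolation=2)[:590],alpha=2.2)
b=cv2.convertScaleAbs(cv2.resize(p[190:310,365:450],None,fx=3.5,fy=3.5,interpolation=2),alpha=2)
c=np.zeros((590,a.shape[1]+b.shape[1],3),np.uint8);c[:,:a.shape[1]]=a;c[:b.shape[0],a.shape[1]:]=b
cv2.imwrite('pics/c1.png',c)
E
```

```text
D [627.  40. 103.] [628.  41. 100.]
R [458. -66. 100.] [458. -66. 100.]
B [722. 104. 103.] [723. 105. 100.]
dA [ 532. -358.    7.] [ 531. -358.    8.]
dB [ 383. -293.    8.] [ 383. -293.    8.]
dAb [ 565. -349.   29.] [ 568. -354.    8.]
box [ 827. -213.  188.] [ 929. -239.    8.]
vase [923. 100. 126.] [1000.  132.    8.]
```

View pics/c1.png

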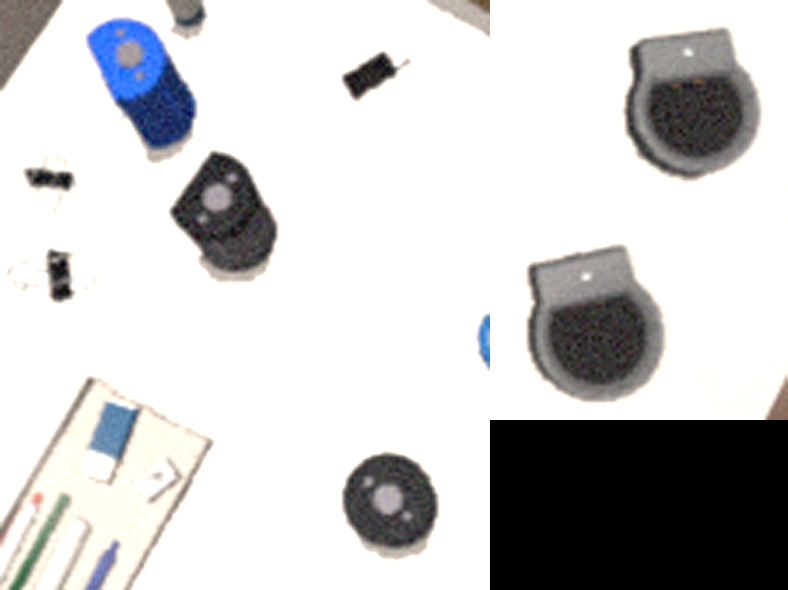

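The crop shows the dark D speaker with its flat between crop points (213,155) and (174,210). The far dock is dock A at the upper right, its block edge running (635,45) to (728,30). Next I'll fit both from the depth data.

```bash
python3 - <<'E'
from h import *
from scipy.optimize import least_squares
X=cloud('top0')
def sel(c,r,z0,z1):
    P=X.reshape(-1,3); m=(np.hypot(P[:,0]-c[0],P[:,1]-c[1])<r)&(P[:,2]>z0)&(P[:,2]<z1); return P[m]
f=lambda u,v,z,ox,oy:onplane('top0',ox+u/3.5,oy+v/3.5,z)[:2]
for nm,c,z in(('D',(628,41),(92,110)),('R',(458,-66),(92,110)),('dock',(531,-358),(22,36)),('well',(531,-358),(2,14))):
    P=sel(c,{'well':27}.get(nm,60),*z)
    print(nm,len(P),np.median(P[:,2]).round(1),cv2.minAreaRect(P[:,:2].astype(np.float32)),P.mean(0).round(1))
a,b=f(213,155,100,180,110),f(174,210,100,180,110); n=b-a; print('flat',a,b,np.linalg.norm(n),'normal',np.degrees(np.arctan2(n[0],-n[1])),np.degrees(np.arctan2(-n[0],n[1])))
a,b=f(145,45,28,365,190),f(238,30,28,365,190); n=b-a; print('dock edge',a,b,np.linalg.norm(n),np.degrees(np.arctan2(n[0],-n[1])),np.degrees(np.arctan2(-n[0],n[1])))
# D silhouette fit: top points inside D
def fit(P,R,fl,s):
    # support-based: boundary hull vs D template mask area overlap
    H=cv2.convexHull(P[:,:2].astype(np.float32))[:,0]
    t=np.linspace(-np.pi,np.pi,721); 
    C=np.c_[R*np.cos(t),R*np.sin(t)]; C[:,0]=np.minimum(C[:,0],fl)
    g=np.linspace(-np.pi,np.pi,73); U=np.c_[np.cos(g),np.sin(g)]; hs=(H@U.T).max(0)
    best=None
    for y0 in np.radians(np.arange(-180,180,30)):
        def res(p):
            c,q=np.cos(p[2]),np.sin(p[2]); T=C@np.array([[c,q],[-q,c]])+p[:2]; return (T@U.T).max(0)-hs
        r=least_squares(res,[*P[:,:2].mean(0),y0],loss='soft_l1')
        if best is None or r.cost<best.cost: best=r
    print('fit',best.x[:2],np.degrees(best.x[2]),best.cost)
fit(sel((628,41),45,92,110),27,15,1)
E
```

```text
D 464 99.7 ((628.50341796875, 43.5801887512207), (43.16873550415039, 54.200801849365234), 57.08966064453125) [628.6  44.5  99.6]
R 563 99.7 ((454.17572021484375, -64.29397583007812), (52.10919189453125, 52.3813591003418), 0.7024111747741699) [453.  -64.4  99.7]
dock 681 26.9 ((536.1990356445312, -354.3186340332031), (90.82579040527344, 81.26608276367188), 8.964715957641602) [ 543.3 -353.1   26.8]
well 407 7.8 ((527.964599609375, -358.5338134765625), (46.45301818847656, 53.04547119140625), 10.220386505126953) [ 529.2 -358.3    7.8]
flat [655.33487247  46.65957724] [620.95418973  67.97338104] 40.4513235593542 normal -121.79624095159656 58.20375904840342
dock edge [ 571.43598924 -316.14227457] [ 582.41506339 -376.46543437] 61.3141392988806 10.315168381702144 -169.68483161829786
fit [631.63646968  48.00707439] 56.791514394185604 7.1645182094088895
```

```bash
cat >> h.py <<'E'
def to(x,y,z,yaw):
    s=state(); P=s['eef_pos']; r,p,w=s['tcp_rot']; w0=np.degrees(w)
    c,q=np.cos(w),np.sin(w); d=np.array([x,y,z])-P
    print('t',s['t'],'P',np.round(P,1),'yaw',round(w0,2),'F',np.round(s['ft_force'],1),'open',round(s['opening'],3))
    print('dx %.4f dy %.4f dz %.4f twist %.2f'%((d[0]*c+d[1]*q)/1e3,(d[0]*q-d[1]*c)/1e3,-d[2]/1e3,-((yaw-w0+180)%360-180)))
E
python3 - <<'E'
from h import *
from scipy.spatial.transform import Rotation as Ro
to(628,44,215,147)
s=state();i=camera_info('wrist'); R=np.array(i['R']);o=-R.T@np.array(i['t']).ravel()
T=Ro.from_euler('xyz',s['tcp_rot']).as_matrix()
print(T.T@(o-s['eef_pos']),T.T@R[2],i['mtx'])
E
```

```text
t 0.1 P [ 179.8 -598.4  214.1] yaw 16.72 F [-0.6 -0.4 -0.2] open 0.999
dx 0.6141 dy -0.4863 dz -0.0009 twist -130.28
[  77.16619297   -1.34614432 -170.13178356] [-2.74555482e-01 -2.77074951e-04  9.61571220e-01] [[355.48347375   0.         321.68904238]
 [  0.         355.48347375 197.55750962]
 [  0.           0.           1.        ]]
```

>>> {"name": "carry_out", "arguments": {
  "moves": [
    {"dx": 0.04,"dy": -0.03,"dz": -0.01,"twist": -8},
    {"dx": 0.08,"dy": -0.06,"dz": -0.02,"twist": -16},
    {"dx": 0.12,"dy": -0.09,"dz": -0.03,"twist": -24},
    {"dx": 0.16,"dy": -0.12,"dz": -0.04,"twist": -32},
    {"dx": 0.2,"dy": -0.15,"dz": -0.05,"twist": -40}
  ],
  "grip": 0.095
}}

```text
t: 0.6
eef_pos: [326.0, -399.5, 263.9]
tcp_rot: [-3.141, -0.0, 0.995]
ft_force: [0.9, 0.3, -0.2]
opening: 1.0
```

```bash
python3 -c "
from h import *
to(628,44,260,147)"
```

```text
t 0.6 P [ 326.  -399.5  263.9] yaw 57.03 F [ 0.9  0.3 -0.2] open 1.0
dx 0.5364 dy 0.0119 dz 0.0039 twist -89.97
```

>>> {"name": "carry_out", "arguments": {
  "moves": [
    {"dx": 0.045,"dy": 0.001,"twist": -8},
    {"dx": 0.09,"dy": 0.002,"twist": -16},
    {"dx": 0.135,"dy": 0.003,"twist": -24},
    {"dx": 0.18,"dy": 0.004,"twist": -32},
    {"dx": 0.225,"dy": 0.005,"twist": -40}
  ]
}}

```text
schema error: expected keys dx, dy, dz, twist
```

>>> {"name": "carry_out", "arguments": {
  "moves": [
    {"dx": 0.034,"dy": 0.03,"twist": -8},
    {"dx": 0.068,"dy": 0.06,"twist": -16},
    {"dx": 0.1,"dy": 0.09,"twist": -24},
    {"dx": 0.134,"dy": 0.12,"twist": -32},
    {"dx": 0.165,"dy": 0.145,"twist": -40}
  ]
}}

```text
schema error: expected keys dx, dy, dz, twist
```

```bash
python3 -c "
from h import *
to(628,44,260,147)"
```

```text
t 0.6 P [ 326.  -399.5  263.9] yaw 57.03 F [ 0.9  0.3 -0.2] open 1.0
dx 0.5364 dy 0.0119 dz 0.0039 twist -89.97
```

>>> {"name": "carry_out", "arguments": {
  "moves": [
    {"dx": 0.045,"dy": 0.001,"dz": 0,"twist": -8},
    {"dx": 0.09,"dy": 0.002,"dz": 0,"twist": -16},
    {"dx": 0.135,"dy": 0.003,"dz": 0,"twist": -24},
    {"dx": 0.18,"dy": 0.004,"dz": 0,"twist": -32},
    {"dx": 0.225,"dy": 0.005,"dz": 0,"twist": -40}
  ]
}}

```text
t: 1.1
eef_pos: [453.6, -214.2, 263.6]
tcp_rot: [-3.141, -0.0, 1.694]
ft_force: [-0.1, -0.9, -0.0]
opening: 0.999
```

>>> {"name": "carry_out", "arguments": {
  "moves": [
    {"dx": 0.034,"dy": 0.03,"dz": 0,"twist": -8},
    {"dx": 0.068,"dy": 0.06,"dz": 0,"twist": -16},
    {"dx": 0.1,"dy": 0.09,"dz": 0,"twist": -24},
    {"dx": 0.134,"dy": 0.12,"dz": 0,"twist": -32},
    {"dx": 0.165,"dy": 0.145,"dz": 0,"twist": -40}
  ]
}}

```text
t: 1.6
eef_pos: [578.6, -33.1, 263.3]
tcp_rot: [-3.141, -0.0, 2.392]
ft_force: [-0.5, -0.4, 0.1]
opening: 1.001
```

```bash
python3 -c "
from h import *
to(628,44,260,147)"
```

```text
t 1.6 P [578.6 -33.1 263.3] yaw 137.07 F [-0.5 -0.4  0.1] open 1.001
dx 0.0163 dy 0.0901 dz 0.0033 twist -9.93
```

>>> {"name": "carry_out", "arguments": {
  "moves": [
    {"dx": 0.008,"dy": 0.045,"dz": 0,"twist": -5},
    {"dx": 0.016,"dy": 0.09,"dz": 0,"twist": -10},
    {"dx": 0.016,"dy": 0.09,"dz": 0,"twist": -10}
  ]
}}

```text
t: 1.9
eef_pos: [629.3, 45.4, 262.6]
tcp_rot: [3.141, -0.001, 2.567]
ft_force: [-1.4, -0.2, -0.2]
opening: 0.999
```

```bash
python3 -c "
from h import *
snap('wrist','w1')
X=cloud('w1').reshape(-1,3)
m=(np.hypot(X[:,0]-628,X[:,1]-44)<60)&(X[:,2]>92)&(X[:,2]<110);P=X[m]
print(len(P),np.median(P[:,2]),cv2.minAreaRect(P[:,:2].astype(np.float32)))
to(628,44,260,147)"
```

```text
2009 100.04698891280562 ((626.8224487304688, 45.768428802490234), (40.62068176269531, 53.82746124267578), 57.84222412109375)
t 1.95 P [628.2  43.5 262.6] yaw 146.92 F [-0.4 -0.9  0.3] open 0.999
dx 0.0004 dy 0.0003 dz 0.0026 twist -0.08
```

View pics/w1.png

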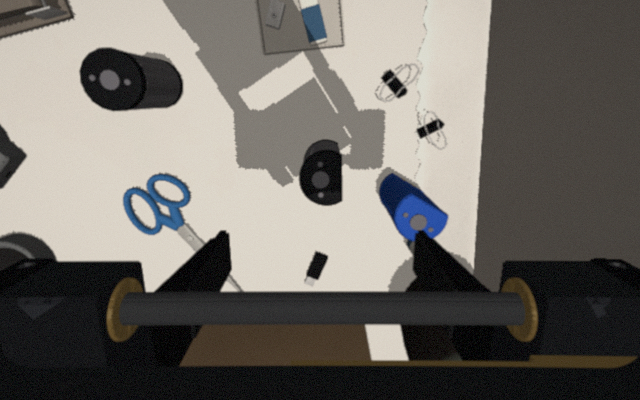

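The wrist picture shows the D speaker at (321,180) centred between the fingers, flat to the right. Its height reads 100 mm and both views agree to about 2 mm. I'm descending to grasp it.

>>> {"name": "carry_out", "arguments": {
  "moves": [
    {"dx": 0.001,"dy": 0.001,"dz": 0.045,"twist": -0.5},
    {"dx": 0.001,"dy": 0.001,"dz": 0.09,"twist": -0.5},
    {"dx": 0.001,"dy": 0.001,"dz": 0.135,"twist": -0.5},
    {"dx": 0.001,"dy": 0.001,"dz": 0.175,"twist": -0.5},
    {"dx": 0.001,"dy": 0.001,"dz": 0.206,"twist": -0.5}
  ],
  "grip": 0.095
}}

```text
t: 2.45
eef_pos: [626.1, 41.6, 55.4]
tcp_rot: [-3.14, -0.002, 2.568]
ft_force: [0.3, 0.3, 0.5]
opening: 0.999
```

>>> {"name": "carry_out", "arguments": {
  "moves": [
    {"dx": 0,"dy": 0,"dz": 0,"twist": 0},
    {"dx": 0,"dy": 0,"dz": 0,"twist": 0},
    {"dx": 0,"dy": 0,"dz": 0,"twist": 0},
    {"dx": 0,"dy": 0,"dz": 0,"twist": 0},
    {"dx": 0,"dy": 0,"dz": 0,"twist": 0}
  ],
  "grip": 0.03
}}

```text
t: 2.95
eef_pos: [627.9, 42.7, 59.0]
tcp_rot: [3.141, 0.002, 2.569]
ft_force: [0.2, -0.5, -0.3]
opening: 0.636
```

>>> {"name": "carry_out", "arguments": {
  "moves": [
    {"dx": 0,"dy": 0,"dz": 0,"twist": 0},
    {"dx": 0,"dy": 0,"dz": 0,"twist": 0},
    {"dx": 0,"dy": 0,"dz": 0,"twist": 0}
  ]
}}

```text
t: 3.25
eef_pos: [627.7, 42.8, 57.9]
tcp_rot: [3.141, 0.001, 2.57]
ft_force: [-0.5, 0.6, 2.9]
opening: 0.427
```

>>> {"name": "carry_out", "arguments": {
  "moves": [
    {"dx": 0,"dy": 0,"dz": 0,"twist": 0},
    {"dx": 0,"dy": 0,"dz": 0,"twist": 0}
  ]
}}

```text
t: 3.45
eef_pos: [627.7, 42.8, 57.9]
tcp_rot: [3.141, 0.001, 2.569]
ft_force: [0.6, 1.2, 4.7]
opening: 0.424
```

>>> {"name": "carry_out", "arguments": {
  "moves": [
    {"dx": 0,"dy": 0,"dz": -0.03,"twist": 0},
    {"dx": 0,"dy": 0,"dz": -0.07,"twist": 0},
    {"dx": 0,"dy": 0,"dz": -0.1,"twist": 0},
    {"dx": 0,"dy": 0,"dz": -0.1,"twist": 0}
  ]
}}

```text
t: 3.85
eef_pos: [628.8, 42.8, 161.3]
tcp_rot: [3.139, 0.005, 2.57]
ft_force: [0.8, 0.3, -1.8]
opening: 0.426
```

```bash
python3 -c "
from h import *
snap('wrist','w2')
s=state();print(s['eef_pos'])
X=cloud('w2').reshape(-1,3)
m=(np.hypot(X[:,0]-628,X[:,1]-44)<45)&(X[:,2]>185)&(X[:,2]<215);P=X[m]
print(len(P),np.median(P[:,2]),cv2.minAreaRect(P[:,:2].astype(np.float32)))
to(532,-355,158,99.7)"
```

```text
[627.78261826  42.7357626  158.79868639]
9723 203.29362643665198 ((629.9801635742188, 48.30747985839844), (54.90044403076172, 54.41151428222656), 87.06473541259766)
t 3.9 P [627.8  42.7 158.8] yaw 147.22 F [-0.1 -0.8 -1.8] open 0.425
dx -0.1348 dy -0.3863 dz 0.0008 twist 47.52
```

View pics/w2.png

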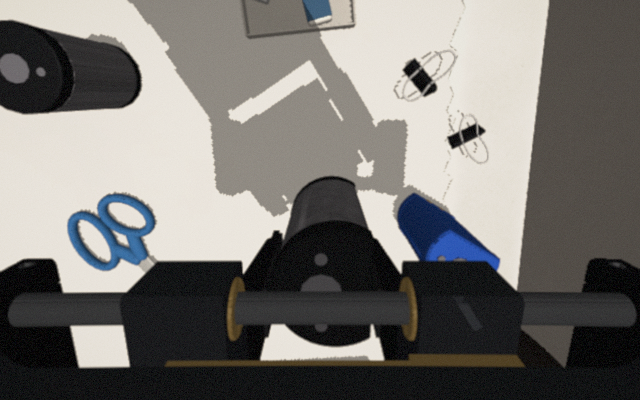

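The wrist picture shows the speaker held upright between the pads, flat to the right, with its top dots at (320,259) and (320,327). I'll find its axis in the tool frame.

```bash
python3 -c "
from h import *
P=np.array([627.8,42.7]);w=np.radians(147.22);c,q=np.cos(w),np.sin(w)
for uv in((320,259),(320,327),(321,222),(321,346),(285,290),(373,290)):
    d=onplane('w2',*uv,201)[:2]-P; print(uv,(d[0]*c+d[1]*q).round(1),(d[0]*q-d[1]*c).round(1))
z=load('w2');X=cloud('w2');
for v in (235,250,259,310,335): print(v,X[v,330].round(1))
cv2.imwrite('pics/c2.png',cv2.convertScaleAbs(cv2.resize(z['p'][160:370,240:410,::-1],None,fx=3,fy=3,interpolation=2)[:600],alpha=2))"
```

```text
(320, 259) 15.1 0.4
(320, 327) -16.5 0.4
(321, 222) 30.9 0.8
(321, 346) -25.9 0.8
(285, 290) 1.2 -14.0
(373, 290) 1.1 22.2
235 [608.   60.6 203.1]
250 [613.1  57.3 203.8]
259 [616.8  55.  202.7]
310 [605.2  60.8 256.5]
335 [645.8  36.5 203.6]
```

View pics/c2.png

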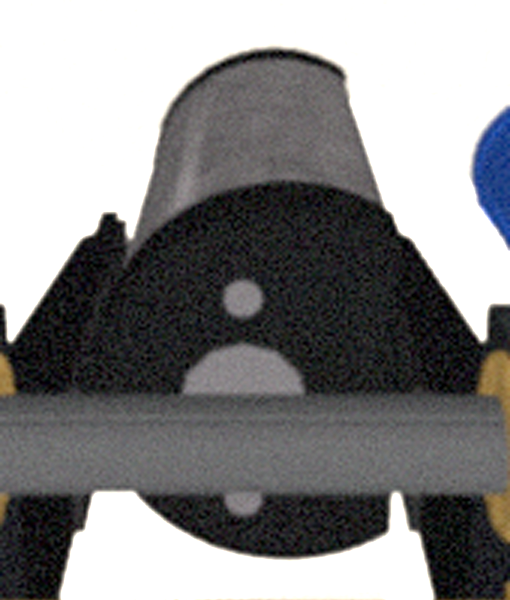

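The dots and disc sit at the D's middle (tool y about 0). The circle axis is about 6 mm toward the flat, along tool +y. Moving to the dock now.

>>> {"name": "carry_out", "arguments": {
  "moves": [
    {"dx": -0.009,"dy": -0.026,"dz": 0,"twist": 3},
    {"dx": -0.021,"dy": -0.062,"dz": 0,"twist": 8},
    {"dx": -0.034,"dy": -0.1,"dz": 0,"twist": 13},
    {"dx": -0.047,"dy": -0.14,"dz": 0,"twist": 18},
    {"dx": -0.06,"dy": -0.18,"dz": 0,"twist": 23}
  ]
}}

```text
t: 4.4
eef_pos: [579.0, -142.2, 155.5]
tcp_rot: [-3.14, -0.003, 2.165]
ft_force: [0.2, -0.4, -2.2]
opening: 0.426
```

```bash
python3 -c "
from h import *
to(526,-356,158,99.7)"
```

```text
t 4.4 P [ 579.  -142.2  155.5] yaw 124.03 F [ 0.2 -0.4 -2.2] open 0.426
dx -0.1475 dy -0.1636 dz -0.0025 twist 24.33
```

>>> {"name": "carry_out", "arguments": {
  "moves": [
    {"dx": -0.03,"dy": -0.033,"dz": 0,"twist": 5},
    {"dx": -0.06,"dy": -0.067,"dz": 0,"twist": 10},
    {"dx": -0.095,"dy": -0.105,"dz": 0,"twist": 16},
    {"dx": -0.125,"dy": -0.138,"dz": 0,"twist": 21},
    {"dx": -0.1475,"dy": -0.1635,"dz": 0,"twist": 24.3}
  ]
}}

```text
t: 4.9
eef_pos: [526.5, -357.2, 155.3]
tcp_rot: [-3.139, -0.002, 1.739]
ft_force: [0.3, 0.3, -2.0]
opening: 0.426
```

>>> {"name": "carry_out", "arguments": {
  "moves": [
    {"dx": 0,"dy": 0,"dz": 0,"twist": 0},
    {"dx": 0,"dy": 0,"dz": 0,"twist": 0}
  ]
}}

```text
t: 5.1
eef_pos: [527.3, -354.8, 155.6]
tcp_rot: [-3.14, -0.003, 1.743]
ft_force: [-0.3, 0.5, -1.9]
opening: 0.424
```

```bash
python3 -c "
from h import *
p,d=snap('wrist','w3');snap('top','top1')
to(526,-356,158,99.7)
X=cloud('w3').reshape(-1,3)
m=(np.hypot(X[:,0]-532,X[:,1]+355)<70)&(X[:,2]>18)&(X[:,2]<36);P=X[m]
print(len(P),np.median(P[:,2]),cv2.minAreaRect(P[:,:2].astype(np.float32)))
t=load('top1')['p'][150:290,350:490]
cv2.imwrite('pics/c3.png',cv2.convertScaleAbs(np.hstack([cv2.resize(p[:,160:500],(425,500)),cv2.resize(t,(370,370+130),interpolation=2)])[:,:,::-1],alpha=1.7))"
```

```text
t 5.2 P [ 528.1 -353.7  156.5] yaw 100.0 F [-0.9  0.3 -1.6] open 0.429
dx -0.0019 dy -0.0025 dz -0.0015 twist 0.30
3314 27.669112962553726 ((534.3162231445312, -344.7547912597656), (91.95458984375, 67.9043960571289), 4.054671287536621)
```

View pics/c3.png

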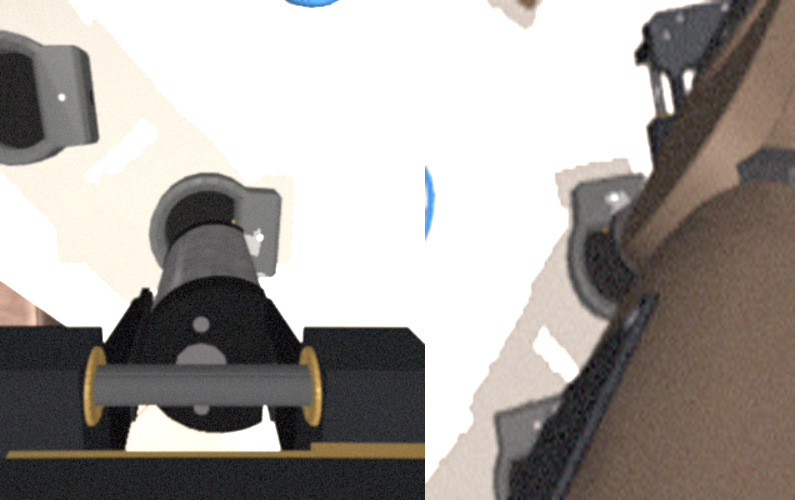

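The left half (wrist) shows the far dock under the held speaker, block to the right as it should be, yaw matching. I'll fit the dock outline from this view.

```bash
python3 -c "
from h import *
X=cloud('w3').reshape(-1,3);g=load('w3')['p'].reshape(-1,3).mean(1)
m=(np.hypot(X[:,0]-532,X[:,1]+355)<70)&(X[:,2]>23)&(X[:,2]<33)&(g>35)&(g<130);P=X[m][:,:2]-[532,-355]
for yaw in(8,9.7,11.5):
    a=np.radians(yaw);x=P@[np.cos(a),np.sin(a)];y=P@[-np.sin(a),np.cos(a)]
    print(yaw,'xmin',np.percentile(x,.5),'xmax',np.percentile(x,99.5),'ymax',np.percentile(y[x<20],99.7))
    # block end edge slope
    e=[(yy,x[(abs(y-yy)<2)].max()) for yy in range(-25,30,4) if (abs(y-yy)<2).sum()>5]; print(np.round(e,1).tolist())
"
```

```text
8 xmin -41.68566520438602 xmax 47.40983861037986 ymax 43.767392121742745
[[-25.0, 46.3], [-21.0, 47.3], [-17.0, 47.7], [-13.0, 47.6], [-9.0, 47.1], [-5.0, 47.9], [-1.0, 47.5], [3.0, 47.1], [7.0, 47.6], [11.0, 47.4], [15.0, 47.1], [19.0, 47.5], [23.0, 47.5], [27.0, 47.0]]
9.7 xmin -41.61407371214687 xmax 47.59677520400786 ymax 43.78597476193068
[[-25.0, 46.6], [-21.0, 46.4], [-17.0, 47.2], [-13.0, 47.1], [-9.0, 46.9], [-5.0, 47.7], [-1.0, 47.4], [3.0, 47.2], [7.0, 47.8], [11.0, 47.7], [15.0, 47.5], [19.0, 48.1], [23.0, 47.9], [27.0, 47.8]]
11.5 xmin -41.524305648639164 xmax 47.976297220312155 ymax 43.86324861135937
[[-25.0, 45.9], [-21.0, 46.6], [-17.0, 46.6], [-13.0, 46.7], [-9.0, 47.5], [-5.0, 47.4], [-1.0, 47.4], [3.0, 48.0], [7.0, 47.9], [11.0, 48.0], [15.0, 48.6], [19.0, 48.7], [23.0, 48.6], [27.0, 48.5]]
```

```bash
python3 -c "
from h import *
for i in range(4): to(525.3,-355.7,96,99); read_camera('wrist')"
```

```text
t 5.2 P [ 528.1 -353.7  156.5] yaw 100.0 F [-0.9  0.3 -1.6] open 0.429
dx -0.0015 dy -0.0031 dz 0.0605 twist 1.00
t 5.25 P [ 528.3 -353.6  156.9] yaw 100.02 F [ 1.   0.6 -1.9] open 0.425
dx -0.0016 dy -0.0033 dz 0.0609 twist 1.02
t 5.3 P [ 528.5 -353.6  157.2] yaw 100.03 F [ 0.3 -0.1 -2.1] open 0.425
dx -0.0015 dy -0.0035 dz 0.0612 twist 1.03
t 5.35 P [ 528.6 -353.8  157.4] yaw 100.03 F [-0.4  0.3 -2.3] open 0.425
dx -0.0013 dy -0.0036 dz 0.0614 twist 1.03
```

>>> {"name": "carry_out", "arguments": {
  "moves": [
    {"dx": -0.001,"dy": -0.0035,"dz": 0.02,"twist": 1},
    {"dx": -0.001,"dy": -0.0035,"dz": 0.045,"twist": 1},
    {"dx": -0.001,"dy": -0.0035,"dz": 0.06,"twist": 1},
    {"dx": -0.001,"dy": -0.0035,"dz": 0.06,"twist": 1},
    {"dx": -0.001,"dy": -0.0035,"dz": 0.06,"twist": 1}
  ]
}}

```text
t: 5.9
eef_pos: [525.3, -356.5, 98.1]
tcp_rot: [3.141, 0.0, 1.727]
ft_force: [-0.0, -0.7, -1.7]
opening: 0.422
```

>>> {"name": "carry_out", "arguments": {
  "moves": [
    {"dx": 0,"dy": 0,"dz": 0,"twist": 0},
    {"dx": 0,"dy": 0,"dz": 0,"twist": 0},
    {"dx": 0,"dy": 0,"dz": 0,"twist": 0}
  ]
}}

```text
t: 6.2
eef_pos: [525.1, -356.7, 98.4]
tcp_rot: [3.141, 0.001, 1.726]
ft_force: [-0.6, -0.2, -1.4]
opening: 0.425
```

```bash
python3 -c "
from h import *
p,d=snap('wrist','w4'); snap('scene','sc4')
to(525.3,-355.7,66,99)
s=load('sc4')['p'][180:300,200:360]
cv2.imwrite('pics/c4.png',cv2.convertScaleAbs(np.hstack([cv2.resize(p[60:300,180:420],(400,400)),cv2.resize(s,(400,400))])[:,:,::-1],alpha=1.7))"
```

```text
t 6.3 P [ 525.  -356.7   98.1] yaw 98.92 F [ 0.6 -0.7 -1.7] open 0.425
dx 0.0009 dy 0.0004 dz 0.0321 twist -0.08
```

View pics/c4.png

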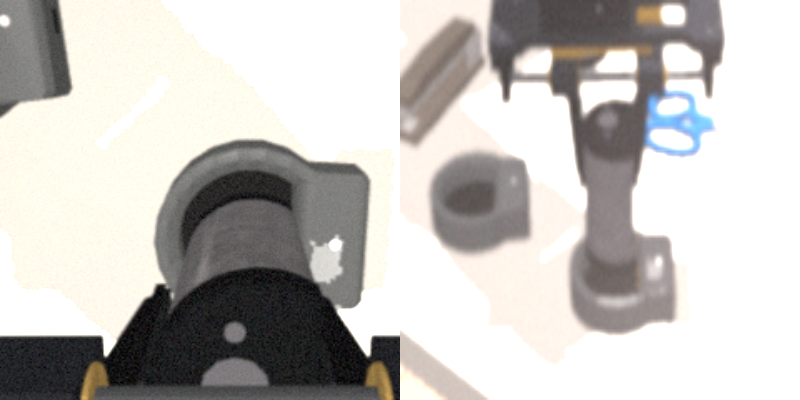

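Both views show the speaker just above the well, centred, with its flat toward the block. Lowering gently, adding 1 mm in x.

>>> {"name": "carry_out", "arguments": {
  "moves": [
    {"dx": 0.001,"dy": 0,"dz": 0.006,"twist": 0},
    {"dx": 0.001,"dy": 0,"dz": 0.011,"twist": 0},
    {"dx": 0.001,"dy": 0,"dz": 0.016,"twist": 0},
    {"dx": 0.001,"dy": 0,"dz": 0.02,"twist": 0},
    {"dx": 0.001,"dy": 0,"dz": 0.02,"twist": 0}
  ]
}}

```text
t: 6.8
eef_pos: [524.5, -355.4, 76.8]
tcp_rot: [-3.141, -0.001, 1.726]
ft_force: [-1.3, 0.2, -1.3]
opening: 0.426
```

No contact force, and it is already 11 mm into the well.

>>> {"name": "carry_out", "arguments": {
  "moves": [
    {"dx": 0,"dy": 0,"dz": 0.003,"twist": 0},
    {"dx": 0,"dy": 0,"dz": 0.006,"twist": 0},
    {"dx": 0,"dy": 0,"dz": 0.008,"twist": 0},
    {"dx": 0,"dy": 0,"dz": 0.009,"twist": 0},
    {"dx": 0,"dy": 0,"dz": 0.009,"twist": 0}
  ]
}}

```text
t: 7.3
eef_pos: [524.7, -355.6, 68.5]
tcp_rot: [-3.141, -0.0, 1.726]
ft_force: [0.1, 0.3, -2.2]
opening: 0.422
```

>>> {"name": "carry_out", "arguments": {
  "moves": [
    {"dx": 0,"dy": 0,"dz": 0,"twist": 0},
    {"dx": 0,"dy": 0,"dz": 0,"twist": 0},
    {"dx": 0,"dy": 0,"dz": 0,"twist": 0}
  ]
}}

```text
t: 7.6
eef_pos: [524.8, -355.6, 68.8]
tcp_rot: [3.141, 0.0, 1.726]
ft_force: [-0.3, 0.2, -1.6]
opening: 0.424
```

>>> {"name": "carry_out", "arguments": {
  "moves": [
    {"dx": 0,"dy": 0,"dz": 0.001,"twist": 0},
    {"dx": 0,"dy": 0,"dz": 0.002,"twist": 0},
    {"dx": 0,"dy": 0,"dz": 0.003,"twist": 0},
    {"dx": 0,"dy": 0,"dz": 0.003,"twist": 0},
    {"dx": 0,"dy": 0,"dz": 0.003,"twist": 0}
  ]
}}

```text
t: 8.1
eef_pos: [524.9, -355.6, 65.9]
tcp_rot: [3.141, 0.0, 1.726]
ft_force: [0.0, 0.1, 2.5]
opening: 0.427
```

Contact force appears at TCP z 66 as predicted, so it is on the floor. Releasing and retreating.

>>> {"name": "carry_out", "arguments": {
  "moves": [
    {"dx": 0,"dy": 0,"dz": 0,"twist": 0},
    {"dx": 0,"dy": 0,"dz": 0,"twist": 0},
    {"dx": 0,"dy": 0,"dz": 0,"twist": 0},
    {"dx": 0,"dy": 0,"dz": 0,"twist": 0},
    {"dx": 0,"dy": 0,"dz": 0,"twist": 0}
  ],
  "grip": 0.08
}}

```text
t: 8.6
eef_pos: [524.7, -355.6, 65.6]
tcp_rot: [-3.142, 0.0, 1.726]
ft_force: [-0.5, 0.6, -0.5]
opening: 0.787
```

>>> {"name": "carry_out", "arguments": {
  "moves": [
    {"dx": 0,"dy": 0,"dz": -0.02,"twist": 0},
    {"dx": 0,"dy": 0,"dz": -0.06,"twist": 0},
    {"dx": 0,"dy": 0,"dz": -0.1,"twist": 0},
    {"dx": 0,"dy": 0,"dz": -0.14,"twist": 0},
    {"dx": 0,"dy": 0,"dz": -0.18,"twist": 0}
  ]
}}

```text
t: 9.1
eef_pos: [524.5, -355.4, 247.4]
tcp_rot: [-3.142, 0.0, 1.726]
ft_force: [0.2, 0.7, -0.0]
opening: 0.841
```

>>> {"name": "carry_out", "arguments": {
  "moves": [
    {"dx": 0,"dy": 0,"dz": 0,"twist": 0},
    {"dx": 0,"dy": 0,"dz": 0,"twist": 0},
    {"dx": 0,"dy": 0,"dz": 0,"twist": 0}
  ]
}}

```text
t: 9.4
eef_pos: [524.3, -355.3, 244.5]
tcp_rot: [-3.14, -0.001, 1.726]
ft_force: [-0.9, -0.6, -0.1]
opening: 0.848
```

```bash
python3 -c "
from h import *
p,d=snap('wrist','w5'); snap('scene','sc5');snap('top','t5')
to(525.3,-355.7,66,99)
X=cloud('w5').reshape(-1,3)
m=(np.hypot(X[:,0]-532,X[:,1]+355)<60)&(X[:,2]>98)&(X[:,2]<120);P=X[m]
print(len(P),np.percentile(P[:,2],[5,50,95]),cv2.minAreaRect(P[:,:2].astype(np.float32)))
A=np.c_[P[:,:2]-P[:,:2].mean(0),np.ones(len(P))];print('tilt',np.linalg.lstsq(A,P[:,2],rcond=None)[0])
X=cloud('t5').reshape(-1,3);m=(np.hypot(X[:,0]-454,X[:,1]+64)<60)&(X[:,2]>92)&(X[:,2]<110);print('round',m.sum(),X[m].mean(0))
s=load('sc5')['p'][140:300,190:400]
cv2.imwrite('pics/c5.png',cv2.convertScaleAbs(np.hstack([cv2.resize(p[60:300,180:420],(400,400)),cv2.resize(s,(400,400))])[:,:,::-1],alpha=1.7))"
```

```text
t 9.55 P [ 524.5 -355.4  244.4] yaw 98.91 F [ 0.5  0.1 -0.3] open 0.839
dx -0.0004 dy 0.0007 dz 0.1784 twist -0.09
2360 [106.23923094 108.07391737 109.59034374] ((523.85400390625, -353.515625), (41.82432174682617, 53.99878692626953), 8.419388771057129)
tilt [ 3.32512650e-04 -1.70372005e-02  1.07965568e+02]
round 560 [453.10460235 -64.34940304  99.63468292]
```

View pics/c5.png

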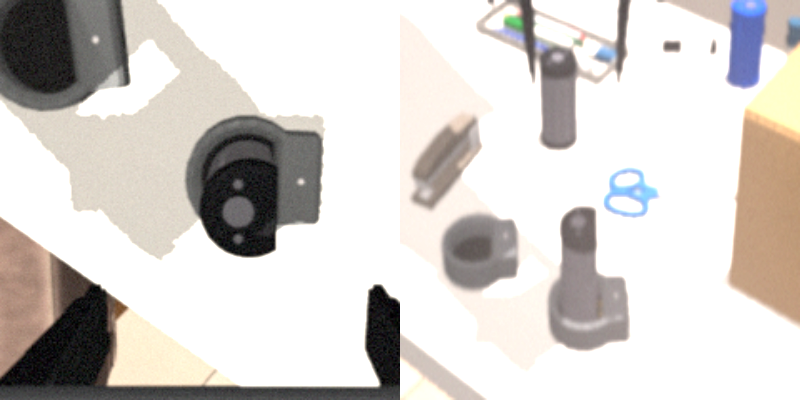

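The speaker stands upright in the well with its top at 108 mm (8 + 100), flat toward the block. The gripper is clear of it and the round speaker has not moved.

```bash
python3 -c "
from cell import *
print(job_done())"
```

```text
the job is handed in; nothing more can be done
None
```

The flat-sided speaker is in the farther dock, standing upright on the floor of the well with its flat towards the flat wall. I handed the job in at about 9.6 s of the 35 s allowed; the hand-in reports no verdict.

I gripped it flat-to-round near the top, turned it about 48° to the dock's yaw and lowered it until it touched the floor. The tool stood at 66 mm at contact, as predicted. I then released it and raised the gripper about 180 mm above the speaker.

| Last check | Measured | Needed |
|---|---|---|
| Speaker top above the desk | 108 mm (expected 8 + 100) | centre 45–54 mm above the well floor |
| Yaw against the dock | 8.4° against about 9° | within 0.35 rad (20°) |
| Tilt | about 0.02 rad | below 0.1 rad |
| Round speaker | within about 0.1 mm of its start | within 30 mm |

No check failed. The wrist and top cameras disagreed by 2–3 mm on positions, close to their stated calibration. I took that into account when aiming, and it is well inside the 10 mm limit on the axis.

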